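# Clear the guide plate and hold the field probe in its bore

### The arm

A 7-joint arm with a two-finger parallel gripper is mounted at the origin on the work surface. World frame = base frame: x ahead of the robot, y to its left, z up, the work surface at z = 0. Lengths are in m, angles in rad, forces in N, time in s.
With the tool pointing down it reaches from about 0.4 to 0.85 m from the base axis. Payload 4.5 kg.
Tool frame: the origin (TCP) lies on the centre line of the jaws, within the pads' length; the fingertips stand 8 mm ahead of it and the grasp point (between the pads) lies 11 mm behind it (ctrl.tip_reach is the distance from the TCP to the fingertips, in m); z points along the fingers, y is the line along which they close (so a half turn about z gives the same grasp; the last joint's range is limited). The gripper opens to 88 mm and grips with 3 to 60 N. Pads are 18 mm wide; open, the fingers measure 123 mm over their backs; the gripper's body (75 mm by 187 mm) begins 45 mm behind the grasp point.
Start: joints at [-1.262, 0.689, -0.195, 1.565, 0.157, 0.902, -0.215], TCP at [0.17, 0.602, 0.247] pointing down, gripper open.
Joint ranges: [-3.01, 3.01], [-0.46, 2.08], [-1.47, 1.51], [0.13, 2.56], [-1, 4.14], [0.04, 2.09], [-2.66, 2.66]. Speed limits (rad/s): [2.57, 2.57, 3.14, 3.14, 3.14, 3.14, 3.14].

### API

Orientations are given as a unit quaternion [w, x, y, z].
In Python, from station import observe, eyes, ctrl gives the robot as it stands.
- The arm moves only by the shell command python3 -m pendant 'ROWS'. ROWS is JSON, a list of rows, each a list of 7 numbers: the shift along the tool's x, y, z normalised to -1 to 1, where 1 is 30 cm, then the turn, a rotation vector about the tool's x, y, z normalised to -1 to 1, where 1 is 180 degrees, then the closure, from 0 (fully open) to 1 (shut). A call has 1 to 8 rows; each row is the pose to reach, as a shift and turn from the pose commanded when the call began, along the tool's axes at that moment, turning the shorter way round; what a row does not reach only later rows make up. A row lasts 1/8 s, in which the tool goes at most 62.5 mm and 10.7 degrees, less where a joint would pass 70% of its speed; a pose out of reach is approached as far as the arm can. A call with a number of a shift or a turn outside -1 to 1 is refused whole. A call with a gripper value outside its range is refused whole. The fingers move at their own pace and stop on an object; the grip force is fixed at half the most. Time passes only in rows, so rows that repeat a pose let the fingers close. It gives the time, the measured TCP pose, the force, the opening and the grip force at its end, in the units of the state.
- observe(): the state, without advancing time (a new reading comes with each control period).
- eyes.capture(name): name is "side" or "top" or "wrist"; returns the picture (384x512x3 uint8, red, green, blue); there is no depth.
- eyes.camera_params(name): a dict with "fx", "fy", "cx", "cy" (pixels), "extrinsics" (4x4, takes a point from camera to world coordinates). Camera axes: x right, y down, z forward; pixel columns grow to the right and rows downward; lengths in m; the calibration is good to about 2 mm. The wrist camera is an equidistant fisheye: a pixel r from the principal point sees the ray r / f radians off the axis. A picture is of the moment at which its call begins: read the wrist's pose just before it. camera_params takes no time and is no camera call; for the wrist camera it gives the pose at the moment of the call.
- ctrl.job_done(): hands the job in; it is judged then, once.
The state is a dict: "t": time; "joints": joint angles; "dq": joint speeds; "joint_efforts": joint torques, N m; "ee_pos": TCP position; "tcp_rot": TCP orientation; "ft_force": force on the tool from outside, world axes, zero at the start; "moment": the same for the moment, N m; "gripper_width": finger opening in m; "finger_force": force on a finger pad.
Only numpy, scipy, OpenCV 4.12 (cv2) and the standard library are available. Lean on these libraries where they do the work, as an engineer would, in place of code of your own. Each camera call takes 0.05 s, during which the arm holds its last target. There are 200 camera calls.

### The job

Somebody has parked the solder spool on top of the test fixture: first lift it off and set it down gently, upright on the bare bench. Then take the field probe out of its stand and lower its rod from above through the fixture's guide hole without the probe ever touching the fixture, until the tip is about halfway down the open gap between the guide plate and the module below. Finish there still holding the probe in the gripper, motionless, upright and centred in the hole; leave the flux bottle, screwdriver and relay alone.

Things in the scene. Friction and masses are not known exactly. Their poses are not given: they have to be found in the camera images.
- fixture: Test fixture, fixed to the bench: an aluminium guide plate 80 (x) x 120 (y) mm and 20 mm thick, its underside 60 mm and its top 80 mm above the bench, on two 8 mm thick side walls at its y ends (open towards its +x and -x), over a black base plate 90 x 120 mm carrying a black module 45 x 55 mm whose top is 22 mm above the bench. Origin on the bench under the centre of the hole; z up.
- guide_hole (a point): Centre of the mouth of the guide hole, at the plate's top face (80 mm above the bench). A vertical through hole 20 mm in diameter and 20 mm deep in the middle of the plate. At the start the spool hides it.
- stand: Probe stand, fixed to the bench: square 70 x 70 mm, 90 mm tall, a grey top plate 10 mm thick on four thin pillars, with a vertical 12 mm hole in its middle in which the probe hangs. Origin on the bench under the hole; z up. Fixture and stand are on opposite sides, left and right, of a free strip of bench ahead of the robot (y near 0, x 0.45 to 0.60); which is on which side varies.
- probe: Field probe, loose, about 90 g, round about its z axis: a steel rod 8 mm in diameter and 80 mm long, then a black handle 20 mm in diameter from 80 to 145 mm above the tip, then a thin brass connector up to 152 mm. Origin at the rod's tip, z along the rod towards the handle. At the start it stands upright in the stand, the handle's shoulder resting on the stand's top, the tip 10 mm above the bench. The centre of mass is about 90 mm above the tip.
- spool: Solder spool, loose, about 250 g, standing upright: white flanges 54 mm in diameter, 5 mm thick, at bottom and top, 49 mm diameter winding between, 50 mm tall overall. Origin at the centre of its underside, z up. At the start it stands on the guide plate, over the hole.
- flux_bottle: Bystander: amber flux bottle, 38 mm in diameter, 95 mm tall, standing on the bench beyond the free strip. Origin at the centre of its underside.
- screwdriver: Bystander: screwdriver 160 mm long, lying roughly along world x on the bench, outermost on the left (y above 0.4); origin near its middle on the bench, x from handle to tip.
- relay: Bystander: small black relay box 50 x 35 x 18 mm with two brass terminals, lying on the bench outermost on the right (y below -0.4). Origin at the centre of its underside.
Mind the look-alikes: they are no part of the job. Leave any turquoise look-alike of the stand alone.

How it is judged:
By the outcome, as a careful person would: the job done as asked, in the order asked, and still so for the second after the job is handed in, while the arm keeps its last pose, push and grip.
It also fails if it takes over 64 s, if anything falls off the work surface, if the arm or the gripper's body presses on something with over 40 N, if the wrist force passes 120 N, or if a joint passes its speed limit or range.

## Working session

There is one attempt and no reset: what is moved stays moved. The work goes in short steps, Python scripts to look and compute and a shell command to move; the robot and the scene stay as the last step left them, time stands still between calls to the robot, and variables do not carry over. Pictures are saved under pics/ and viewed, at most 10 in all, crops included, and the job is handed in when it is done.

```bash
mkdir -p pics; ls; python3 - <<'E'
from station import observe, eyes, ctrl
import cv2,numpy as np
s=observe();print(s)
for n in("side","top"):
    im=eyes.capture(n);cv2.imwrite(f"pics/{n}0.png",im[:,:,::-1])
    p=eyes.camera_params(n);print(n,p)
print(eyes.camera_params("wrist"),ctrl.tip_reach)
a=cv2.imread("pics/side0.png");b=cv2.imread("pics/top0.png")
E
```

```text
pics
{'t': 0.0, 'joints': array([-1.26223275,  0.68997567, -0.19452184,  1.56635419,  0.15730844,
        0.90248401, -0.2151232 ]), 'dq': array([ 1.28513774e-03,  1.22812420e-03,  8.37264877e-05,  2.21510995e-04,
       -6.99715396e-04,  1.06360321e-03,  1.12495035e-03]), 'joint_efforts': array([-3.68116230e-05, -5.27561653e+01, -1.26698624e+00, -1.53426594e+01,
       -5.26627852e-02,  6.74439972e-03,  1.74921329e-04]), 'ee_pos': array([0.16945081, 0.600947  , 0.2459127 ]), 'tcp_rot': array([-5.85938310e-05,  1.36913457e-01,  9.90582591e-01, -9.12168993e-04]), 'ft_force': array([-0.38384962, -0.0759692 , -0.85779671]), 'moment': array([ 0.02254194, -0.04207481,  0.02735942]), 'finger_force': 0.0, 'gripper_width': 0.08820884101056946}
side {'fx': 384.9292009522838, 'fy': 384.9292009522838, 'cx': 253.75898562281088, 'cy': 197.97026730087475, 'extrinsics': array([[ 0.99961009, -0.00721696,  0.02697359,  0.54932355],
       [-0.02337146, -0.74484142,  0.66683209, -0.78902669],
       [ 0.01527855, -0.6672025 , -0.74471967,  0.96183283],
       [ 0.        ,  0.        ,  0.        ,  1.        ]])}
top {'fx': 356.16440226609166, 'fy': 356.16440226609166, 'cx': 253.99266423430237, 'cy': 193.2891687030784, 'extrinsics': array([[ 0.05296193, -0.9776368 ,  0.20352228,  0.39592962],
       [-0.99859196, -0.05123351,  0.01375569, -0.00915879],
       [-0.00302091, -0.20396424, -0.97897368,  1.05719923],
       [ 0.        ,  0.        ,  0.        ,  1.        ]])}
{'fx': 297.3186396354542, 'fy': 297.3186396354542, 'cx': 251.57657690845338, 'cy': 194.87304190789845, 'extrinsics': array([[ 0.27096434,  0.92501627,  0.26631415,  0.10074225],
       [ 0.96258599, -0.25965212, -0.07751765,  0.62005005],
       [-0.00255605,  0.27735479, -0.96076417,  0.384366  ],
       [ 0.        ,  0.        ,  0.        ,  1.        ]])} 0.008
```

View pics/top0.png

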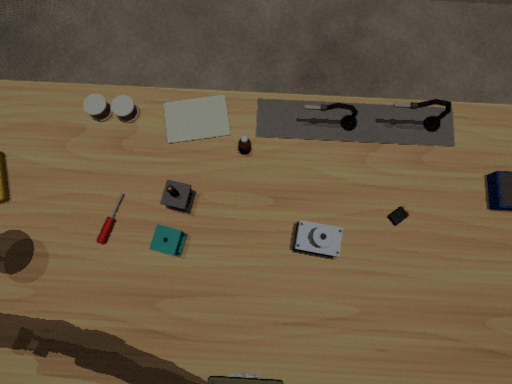

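View pics/side0.png

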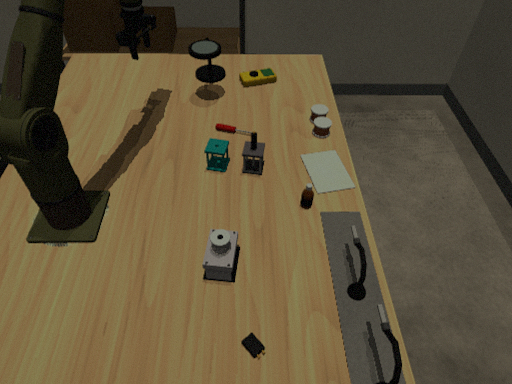

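The top view shows the fixture with the spool near (322,236), the probe in the grey stand near (176,193), and the turquoise decoy at (167,240). Next I'll enlarge crops of these.

```bash
cat > h.py <<'E'
import numpy as np,cv2
from station import observe,eyes,ctrl
from scipy.spatial.transform import Rotation as R
def ray(n,u,v,p=None):
    p=p or eyes.camera_params(n);x=(u-p['cx'])/p['fx'];y=(v-p['cy'])/p['fy']
    d=np.array([x,y,1.])
    if n=='wrist':
        r=np.hypot(x,y);d=np.array([x/r*np.sin(r),y/r*np.sin(r),np.cos(r)]) if r>0 else np.array([0,0,1.])
    E=p['extrinsics'];return E[:3,3],E[:3,:3]@d
def onz(n,u,v,z,p=None):
    o,d=ray(n,u,v,p);return o+d*(z-o[2])/d[2]
def proj(n,P,p=None):
    p=p or eyes.camera_params(n);E=p['extrinsics'];q=E[:3,:3].T@(np.array(P)-E[:3,3])
    if n=='wrist':
        r=np.hypot(q[0],q[1]);t=np.arctan2(r,q[2]);x,y=q[:2]/r*t
    else:x,y=q[:2]/q[2]
    return np.array([p['fx']*x+p['cx'],p['fy']*y+p['cy']])
def rot():
    q=observe()['tcp_rot'];return R.from_quat([q[1],q[2],q[3],q[0]])
def rows(pos,yaw):
    """normalised shift/turn to bring TCP to pos, pointing down, tool y axis at angle yaw (mod pi) in world"""
    s=observe();Rc=rot();d=Rc.inv().apply(np.array(pos)-s['ee_pos'])/.3
    best=None
    for k in(0,np.pi):
        y=np.array([np.cos(yaw+k),np.sin(yaw+k),0]);z=np.array([0,0,-1.]);M=np.c_[np.cross(y,z),y,z]
        r=(Rc.inv()*R.from_matrix(M)).as_rotvec()/np.pi
        if best is None or np.linalg.norm(r)<np.linalg.norm(best):best=r
    return np.round(d,4),np.round(best,4)
E
python3 - <<'E'
import cv2,numpy as np
b=cv2.imread("pics/top0.png");s=cv2.imread("pics/side0.png")
f=lambda im,x,y:cv2.resize(im[y:y+70,x:x+95],None,fx=4.2,fy=4.2,interpolation=cv2.INTER_CUBIC)
o=np.vstack([np.hstack([f(b,275,205),f(b,130,165)]),np.hstack([f(s,175,220),f(s,195,120)])])
o=np.clip(o*1.6,0,255).astype(np.uint8)
print(o.shape);cv2.imwrite("pics/c0.png",o)
E
```

```text
(588, 798, 3)
```

View pics/c0.png

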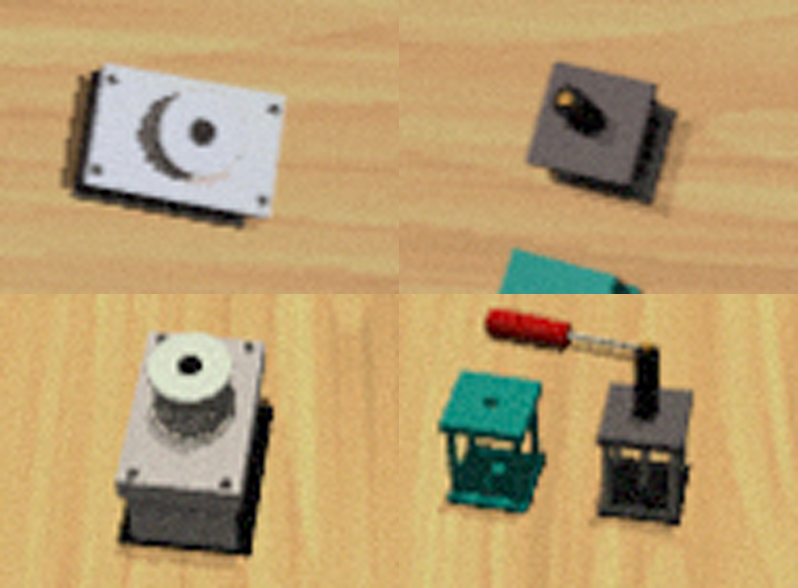

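```bash
python3 - <<'E'
from h import *
T=lambda x,y,ox,oy,n,z:onz(n,ox+x/4.2,oy+y/4.2,z).round(4)
P=[T(x,y,275,205,'top',.08) for x,y in[(103,66),(285,95),(270,217),(85,184)]];print('plate',P,np.mean(P,0))
P=np.array(P);print('edges',[(np.linalg.norm(P[i]-P[i-1]).round(3),np.degrees(np.arctan2(*(P[i]-P[i-1])[[1,0]])).round(1)) for i in range(4)])
P=[T(x,y,275,205,'top',.08) for x,y in[(112,79),(274,108),(262,201),(97,170)]];print('screws',np.mean(P,0))
print('spool',T(202,131,275,205,'top',.13),T(190,71,175,220,'side',.13))
P=np.array([T(x,y,130,165,'top',.09) for x,y in[(156,62),(256,84),(232,184),(130,163)]]);print('stand',np.mean(P,0))
print('edges',[(np.linalg.norm(P[i]-P[i-1]).round(3),np.degrees(np.arctan2(*(P[i]-P[i-1])[[1,0]])).round(1)) for i in range(4)])
print('probe',T(166,97,130,165,'top',.162),T(251,54,195,120,'side',.162))
print('bottle',onz('top',245,152,0),'decoy',onz('top',168,240,.09))
print(rows((.5,-.15,.3),np.pi/2), rot().as_matrix().round(2))
E
```

```text
plate [array([ 0.5285, -0.1249,  0.08  ]), array([ 0.5157, -0.2442,  0.08  ]), array([ 0.4366, -0.2347,  0.08  ]), array([ 0.4513, -0.1153,  0.08  ])] [ 0.483025 -0.179775  0.08    ]
edges [(np.float64(0.078), np.float64(-7.1)), (np.float64(0.12), np.float64(-96.1)), (np.float64(0.08), np.float64(173.2)), (np.float64(0.12), np.float64(83.0))]
screws [ 0.48355  -0.180075  0.08    ]
spool [ 0.4846 -0.1811  0.13  ] [ 0.4872 -0.1821  0.13  ]
stand [0.582975 0.220175 0.09    ]
edges [(np.float64(0.07), np.float64(-8.3)), (np.float64(0.069), np.float64(-99.6)), (np.float64(0.068), np.float64(171.9)), (np.float64(0.069), np.float64(81.3))]
probe [0.5843 0.2215 0.162 ] [0.5883 0.2146 0.162 ]
bottle [7.45122493e-01 4.05420469e-02 2.22044605e-16] decoy [0.45609688 0.22964689 0.09      ]
(array([-1.7395, -2.111 , -0.1763]), array([-0.0005, -0.    , -0.0874])) [[-0.96  0.27 -0.  ]
 [ 0.27  0.96 -0.  ]
 [-0.   -0.   -1.  ]]
```

```bash
python3 - <<'E'
from h import *
print(rows((.40,.40,.29),np.radians(83)))
E
```

```text
(array([-0.9213, -0.4367, -0.1458]), array([-0.0005,  0.    , -0.0485]))
```

```bash
python3 -m pendant '[[-0.46,-0.22,-0.15,0,0,-0.05,0],[-0.92,-0.44,-0.15,0,0,-0.05,0],[-0.92,-0.44,-0.15,0,0,-0.05,0],[-0.92,-0.44,-0.15,0,0,-0.05,0],[-0.92,-0.44,-0.15,0,0,-0.05,0],[-0.92,-0.44,-0.15,0,0,-0.05,0]]'; python3 - <<'E'
from h import *
print(observe()['joints'],rows((.48,.11,.29),np.radians(83)),rows((.48,-.18,.29),np.radians(83)))
E
```

```text
t: 0.85
ee_pos: [0.4047, 0.3944, 0.2916]
tcp_rot: [0.002, 0.064, 0.998, -0.001]
ft_force: [-0.4, 0.0, 0.4]
gripper_width: 0.0879
finger_force: 0.0
[-0.69076863  0.56113782 -0.27372652  1.69093088  0.18765661  0.9159009
  0.40256528] (array([-0.3708, -0.9079,  0.0091]), array([-0.0009,  0.001 , -0.0021])) (array([-0.4949, -1.8665,  0.0122]), array([-0.0009,  0.001 , -0.0021]))
```

```bash
python3 -m pendant '[[-0.08,-0.2,0,0,0,0,0],[-0.16,-0.4,0,0,0,0,0],[-0.24,-0.6,0,0,0,0,0],[-0.32,-0.8,0,0,0,0,0],[-0.37,-0.93,0,0,0,0,0],[-0.37,-0.93,0,0,0,0,0]]'; python3 -m pendant '[[-0.03,-0.2,0,0,0,0,0],[-0.05,-0.4,0,0,0,0,0],[-0.08,-0.6,0.05,0,0,0,0],[-0.1,-0.8,0.1,0,0,0,0],[-0.12,-0.94,0.13,0,0,0,0],[-0.12,-0.94,0.13,0,0,0,0],[-0.12,-0.94,0.13,0,0,0,0]]';python3 - <<'E'
from h import *
p=eyes.camera_params('wrist');im=eyes.capture('wrist');np.save('w1.npy',p)
cv2.imwrite('pics/w1.png',cv2.resize(im[:,:,::-1],None,fx=1.5,fy=1.5,interpolation=cv2.INTER_CUBIC))
print(observe()['ee_pos'],observe()['joints'],proj('wrist',(.4835,-.18,.08),p)*1.5,proj('wrist',(.4855,-.1815,.13),p)*1.5)
E
```

```text
t: 1.6
ee_pos: [0.4772, 0.1055, 0.2912]
tcp_rot: [-0.0, 0.062, 0.998, -0.001]
ft_force: [0.2, 0.4, -0.2]
gripper_width: 0.0883
finger_force: 0.0
t: 2.48
ee_pos: [0.4801, -0.1722, 0.2526]
tcp_rot: [0.0, 0.057, 0.998, 0.001]
ft_force: [-0.2, 0.1, 0.4]
gripper_width: 0.0882
finger_force: 0.0
[ 0.48023622 -0.17196957  0.25281481] [ 0.43536894  0.53856602 -0.28243964  1.89741678  0.21234354  0.73433838
  1.48955626] [367.83816575 273.45814424] [364.17858024 296.24386634]
```

View pics/w1.png

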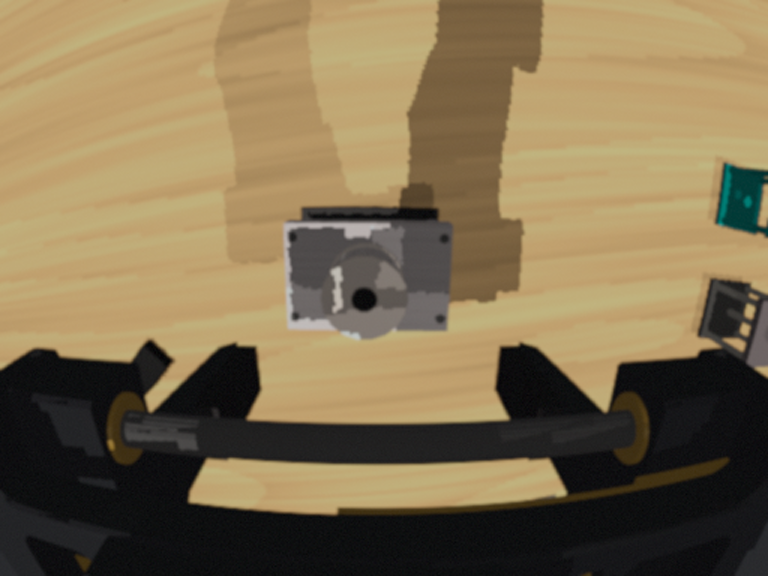

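The wrist view shows the spool's bore at (364,299) and the plate screws at (292,238), (444,239), (440,318) and (295,316).

```bash
python3 - <<'E'
from h import *
p=np.load('w1.npy',allow_pickle=True).item()
S=[onz('wrist',u/1.5,v/1.5,.08,p) for u,v in[(292,238),(444,239),(440,318),(295,316)]]
print(np.mean(S,0),np.round(S,4));sp=onz('wrist',364/1.5,299/1.5,.13,p);print(sp)
print(rows((.4855,-.1805,.109),np.radians(83)))
E
```

```text
[ 0.4871733  -0.18069047  0.08      ] [[ 0.4513 -0.2307  0.08  ]
 [ 0.4645 -0.1233  0.08  ]
 [ 0.5234 -0.1308  0.08  ]
 [ 0.5095 -0.238   0.08  ]]
[ 0.4872342  -0.18182424  0.13      ]
(array([-0.0205, -0.0271,  0.4793]), array([0.0005, 0.0001, 0.0027]))
```

```bash
python3 -m pendant '[[-0.024,-0.03,0.15,0,0,0,0],[-0.024,-0.03,0.3,0,0,0,0],[-0.024,-0.03,0.42,0,0,0,0],[-0.024,-0.03,0.48,0,0,0,0],[-0.024,-0.03,0.48,0,0,0,0],[-0.024,-0.03,0.48,0,0,0,0]]'; python3 -m pendant '[[0,0,0,0,0,0,0.2],[0,0,0,0,0,0,0.4],[0,0,0,0,0,0,0.6],[0,0,0,0,0,0,0.8],[0,0,0,0,0,0,0.8],[0,0,0,0,0,0,0.8],[0,0,0,0,0,0,0.8],[0,0,0,0,0,0,0.8]]'
```

```text
t: 3.28
ee_pos: [0.4866, -0.1834, 0.1096]
tcp_rot: [0.001, 0.058, 0.998, 0.0]
ft_force: [0.4, 0.1, -0.5]
gripper_width: 0.0882
finger_force: 0.0
t: 4.28
ee_pos: [0.4858, -0.1841, 0.1089]
tcp_rot: [0.0, 0.059, 0.998, 0.0]
ft_force: [-1.1, 3.7, 6.0]
gripper_width: 0.05
finger_force: 29.5
```

```bash
python3 -m pendant '[[0,0,-0.02,0,0,0,0.8],[0,0,-0.05,0,0,0,0.8],[0,0,-0.1,0,0,0,0.8],[0,0,-0.1,0,0,0,0.8],[0,0,-0.1,0,0,0,0.8]]';  python3 - <<'E'
from h import *
a=eyes.capture('side')[190:300,160:280];w=eyes.capture('wrist')
o=np.hstack([cv2.resize(a,(418,384)),w[:,100:450]])
cv2.imwrite('pics/lift.png',np.clip(o[:,:,::-1]*1.4,0,255))
print(rows((.5,.0,.16),np.radians(83)))
E
```

```text
t: 4.9
ee_pos: [0.4856, -0.1847, 0.1389]
tcp_rot: [0.0, 0.059, 0.998, -0.0]
ft_force: [-1.4, 0.1, -2.5]
gripper_width: 0.05
finger_force: 29.7
(array([ 0.0238,  0.6164, -0.0717]), array([ 0.    , -0.0002,  0.0014]))[ WARN:0@0.961] global loadsave.cpp:1063 imwrite_ Unsupported depth image for selected encoder is fallbacked to CV_8U.
```

View pics/lift.png

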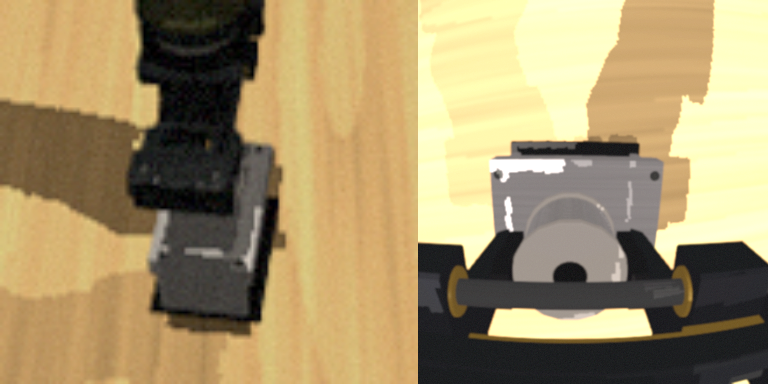

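The spool is held upright, and the −2.5 N reading matches its weight. Next I'll carry it to the free strip.

```bash
python3 -m pendant '[[0,0,-0.06,0,0,0,0.8],[0.005,0.1,-0.1,0,0,0,0.8],[0.01,0.22,-0.1,0,0,0,0.8],[0.015,0.34,-0.1,0,0,0,0.8],[0.02,0.46,-0.1,0,0,0,0.8],[0.025,0.56,-0.1,0,0,0,0.8],[0.025,0.61,-0.1,0,0,0,0.8],[0.025,0.61,-0.1,0,0,0,0.8]]'
python3 -m pendant '[[0,0,0.08,0,0,0,0.8],[0,0,0.18,0,0,0,0.8],[0,0,0.28,0,0,0,0.8],[0,0,0.36,0,0,0,0.8],[0,0,0.4,0,0,0,0.8],[0,0,0.41,0,0,0,0.8],[0,0,0.41,0,0,0,0.8],[0,0,0.41,0,0,0,0.8]]'
```

```text
t: 6.0
ee_pos: [0.4997, -0.0013, 0.1686]
tcp_rot: [-0.0, 0.058, 0.998, 0.0]
ft_force: [-0.1, -0.1, -2.0]
gripper_width: 0.0499
finger_force: 29.7
t: 7.0
ee_pos: [0.5002, -0.002, 0.0464]
tcp_rot: [0.001, 0.059, 0.998, 0.0]
ft_force: [0.5, 0.1, -1.6]
gripper_width: 0.0501
finger_force: 29.7
```

```bash
python3 -m pendant '[[0,0,0.02,0,0,0,0.8],[0,0,0.035,0,0,0,0.8],[0,0,0.042,0,0,0,0.8],[0,0,0.045,0,0,0,0.8],[0,0,0.047,0,0,0,0.8],[0,0,0.047,0,0,0,0.8]]'
python3 -m pendant '[[0,0,0.004,0,0,0,0.8],[0,0,0.007,0,0,0,0.8],[0,0,0.01,0,0,0,0.8],[0,0,0.01,0,0,0,0.8]]'
```

```text
t: 7.75
ee_pos: [0.4997, -0.0019, 0.0316]
tcp_rot: [0.0, 0.059, 0.998, 0.0]
ft_force: [-0.4, 0.2, -2.0]
gripper_width: 0.0504
finger_force: 29.7
t: 8.25
ee_pos: [0.4996, -0.0019, 0.0289]
tcp_rot: [0.0, 0.059, 0.998, -0.0]
ft_force: [-0.3, 0.6, 2.1]
gripper_width: 0.0498
finger_force: 29.6
```

Contact at +2 N, so I'll release slowly and go up.

```bash
python3 -m pendant '[[0,0,0,0,0,0,0.4],[0,0,0,0,0,0,0.3],[0,0,0,0,0,0,0.2],[0,0,0,0,0,0,0.1],[0,0,0,0,0,0,0],[0,0,0,0,0,0,0],[0,0,0,0,0,0,0]]'
python3 -m pendant '[[0,0,-0.05,0,0,0,0],[0,0,-0.2,0,0,0,0],[0,0,-0.4,0,0,0,0],[0,0,-0.6,0,0,0,0],[0,0,-0.8,0,0,0,0],[0,0,-0.8,0,0,0,0],[0,0,-0.8,0,0,0,0]]'
python3 - <<'E'
from h import *
print(rows((.56,.215,.29),np.radians(82)))
p=eyes.camera_params('top');cv2.imwrite('pics/x.png',eyes.capture('top')[:,:,::-1])
E
```

```text
t: 9.12
ee_pos: [0.4997, -0.0019, 0.0286]
tcp_rot: [0.0, 0.059, 0.998, 0.0]
ft_force: [0.3, 0.4, 0.3]
gripper_width: 0.0882
finger_force: 0.0
t: 10.0
ee_pos: [0.4989, -0.0022, 0.2689]
tcp_rot: [-0.0, 0.059, 0.998, -0.0]
ft_force: [1.1, 0.2, -0.1]
gripper_width: 0.0883
finger_force: 0.0
(array([-0.1172,  0.7429, -0.0708]), array([-0.0001, -0.0001,  0.0069]))
```

```bash
python3 -m pendant '[[-0.02,0.1,-0.04,0,0,0,0],[-0.05,0.3,-0.07,0,0,0.007,0],[-0.08,0.5,-0.07,0,0,0.007,0],[-0.11,0.68,-0.07,0,0,0.007,0],[-0.117,0.745,-0.07,0,0,0.007,0],[-0.117,0.745,-0.07,0,0,0.007,0],[-0.117,0.745,-0.07,0,0,0.007,0]]'
python3 - <<'E'
from h import *
p=eyes.camera_params('wrist');im=eyes.capture('wrist');np.save('w2.npy',p)
t=eyes.capture('top')[170:270,250:390];
a=cv2.resize(im[100:300,130:400],None,fx=1.9,fy=1.9,interpolation=cv2.INTER_CUBIC)
b=cv2.resize(t,(280,200),interpolation=cv2.INTER_CUBIC)
o=np.zeros((580,513,3),np.uint8);o[:380]=a;o[380:,:280]=b
cv2.imwrite('pics/w2.png',np.clip(o[:,:,::-1]*1.3,0,255).astype(np.uint8))
f=lambda P:(proj('wrist',P,p)-[130,100])*1.9
print(observe()['ee_pos'],f((.583,.220,.09)),f((.585,.220,.162)))
E
```

```text
t: 10.92
ee_pos: [0.5605, 0.2131, 0.2888]
tcp_rot: [-0.001, 0.071, 0.997, -0.001]
ft_force: [0.3, -0.7, 0.3]
gripper_width: 0.0882
finger_force: 0.0
[0.56074477 0.21325992 0.28941367] [249.58017051 173.69294234] [254.07034582 215.77319989]
```

View pics/w2.png

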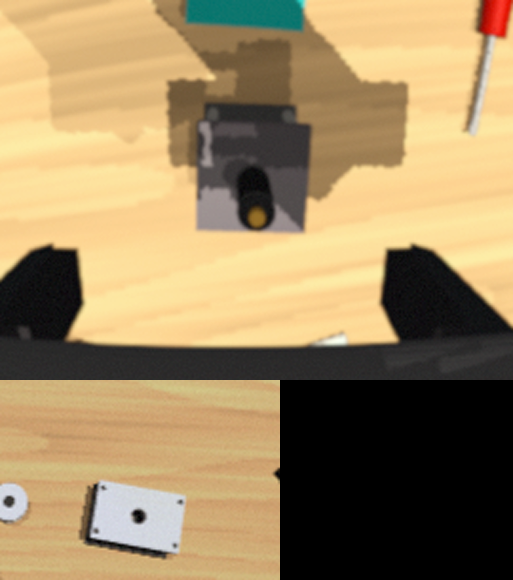

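The wrist view shows the connector at crop (257,217) and the stand corners at (197,121), (311,125), (304,232) and (197,229). In the top view the spool stands on the bench and the exposed hole is at (319,238).

```bash
python3 - <<'E'
from h import *
p=np.load('w2.npy',allow_pickle=True).item()
g=lambda u,v,z:onz('wrist',u/1.9+130,v/1.9+100,z,p)
S=np.array([g(*c,.09) for c in[(197,121),(311,125),(304,232),(197,229)]]);print(S.round(4),S.mean(0))
print('conn',g(257,217,.162))
print('hole top',onz('top',319,238,.08))
print(rows((.5855,.2205,.20),np.radians(82)))
E
```

```text
[[0.5457 0.1929 0.09  ]
 [0.5577 0.2613 0.09  ]
 [0.6264 0.2496 0.09  ]
 [0.6146 0.1819 0.09  ]] [0.58611695 0.22141068 0.09      ]
conn [0.58585242 0.22136423 0.162     ]
hole top [ 0.4838779  -0.17923707  0.08      ]
(array([-0.0784,  0.0362,  0.2979]), array([-0.0006, -0.0001, -0.001 ]))
```

```bash
python3 -m pendant '[[-0.05,0.025,0,0,0,0,0],[-0.078,0.038,0.1,0,0,0,0],[-0.078,0.038,0.25,0,0,0,0],[-0.078,0.038,0.4,0,0,0,0],[-0.078,0.038,0.52,0,0,0,0],[-0.078,0.038,0.565,0,0,0,0],[-0.078,0.038,0.565,0,0,0,0],[-0.078,0.038,0.565,0,0,0,0]]'
python3 - <<'E'
from h import *
p=eyes.camera_params('wrist');im=eyes.capture('wrist')
cv2.imwrite('pics/w3.png',np.clip(cv2.resize(im[120:360,130:400],None,fx=2.2,fy=2.2,interpolation=cv2.INTER_CUBIC)[:,:,::-1]*1.3,0,255).astype(np.uint8))
s=observe();print(s['ee_pos'],(proj('wrist',(.5855,.221,.162),p)-[130,120])*2.2,rot().as_matrix().round(4).tolist())
np.save('w3.npy',p)
E
```

```text
t: 12.02
ee_pos: [0.5867, 0.2241, 0.1218]
tcp_rot: [0.001, 0.07, 0.998, 0.001]
ft_force: [-0.2, -0.0, 0.5]
gripper_width: 0.088
finger_force: 0.0
[0.58665177 0.22426207 0.1218611 ] [253.11203312 389.68259775] [[-0.9902, 0.1396, 0.0029], [0.1396, 0.9902, 0.0013], [-0.0027, 0.0017, -1.0]]
```

View pics/w3.png

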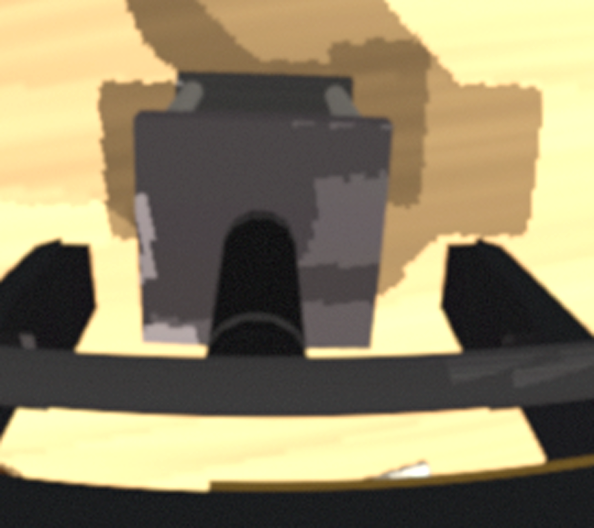

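The jaw midline is about 10 px (2.5 mm) to the +y side of the handle. I'll correct that and then close.

```bash
python3 -m pendant '[[0.003,-0.009,0.009,0,0,0,0],[0.003,-0.009,0.009,0,0,0,0.2],[0.003,-0.009,0.009,0,0,0,0.4],[0.003,-0.009,0.009,0,0,0,0.6],[0.003,-0.009,0.009,0,0,0,0.7]]'
python3 -m pendant '[[0,0,0,0,0,0,0.8],[0,0,0,0,0,0,0.9],[0,0,0,0,0,0,1],[0,0,0,0,0,0,1],[0,0,0,0,0,0,1]]'
```

```text
t: 12.7
ee_pos: [0.5843, 0.2215, 0.1174]
tcp_rot: [0.0, 0.07, 0.998, 0.0]
ft_force: [0.1, 1.2, -0.0]
gripper_width: 0.0502
finger_force: 0.0
t: 13.32
ee_pos: [0.5842, 0.2215, 0.1174]
tcp_rot: [-0.0, 0.07, 0.998, 0.0]
ft_force: [-0.3, 0.1, 0.1]
gripper_width: 0.0192
finger_force: 30.0
```

```bash
python3 -m pendant '[[0,0,-0.02,0,0,0,1],[0,0,-0.06,0,0,0,1],[0,0,-0.12,0,0,0,1],[0,0,-0.2,0,0,0,1],[0,0,-0.3,0,0,0,1],[0,0,-0.38,0,0,0,1],[0,0,-0.42,0,0,0,1],[0,0,-0.42,0,0,0,1]]'
python3 - <<'E'
from h import *
print(rows((.485,-.10,.245),np.radians(83)))
E
```

```text
t: 14.32
ee_pos: [0.5847, 0.2215, 0.2446]
tcp_rot: [0.001, 0.07, 0.998, 0.001]
ft_force: [-0.5, -0.6, -1.9]
gripper_width: 0.0189
finger_force: 30.0
(array([ 0.1795, -1.1077, -0.0029]), array([ 0.0004,  0.0006, -0.0056]))
```

```bash
python3 -m pendant '[[0.02,-0.07,0,0,0,0,1],[0.05,-0.21,0,0,0,-0.005,1],[0.08,-0.37,0,0,0,-0.005,1],[0.1,-0.53,0,0,0,-0.005,1],[0.13,-0.69,0,0,0,-0.005,1],[0.15,-0.85,0,0,0,-0.005,1],[0.16,-0.95,0,0,0,-0.005,1],[0.16,-0.98,0,0,0,-0.005,1]]'
python3 - <<'E'
from h import *
print(rows((.4855,-.18,.245),np.radians(83)))
E
```

```text
t: 15.32
ee_pos: [0.4946, -0.0651, 0.2426]
tcp_rot: [-0.001, 0.064, 0.998, -0.0]
ft_force: [0.1, 0.1, 0.3]
gripper_width: 0.0192
finger_force: 30.0
(array([-0.0186, -0.3837, -0.0076]), array([-0.0003, -0.0007, -0.0017]))
```

```bash
python3 -m pendant '[[-0.005,-0.08,0,0,0,0,1],[-0.01,-0.2,0,0,0,-0.002,1],[-0.015,-0.31,0,0,0,-0.002,1],[-0.02,-0.37,0,0,0,-0.002,1],[-0.02,-0.385,0,0,0,-0.002,1],[-0.02,-0.385,0,0,0,-0.002,1],[-0.02,-0.385,0,0,0,-0.002,1]]'
python3 - <<'E'
from h import *
P={};o=[]
p=eyes.camera_params('wrist');w=eyes.capture('wrist');s=eyes.capture('side');t=eyes.capture('top')
np.save('w4.npy',p);print(observe()['ee_pos'],observe()['ft_force'],proj('wrist',(.4865,-.1805,.08),p),proj('side',(.485,-.18,.08)),proj('top',(.485,-.18,.08)))
up=lambda a,k:cv2.resize(a,None,fx=k,fy=k,interpolation=cv2.INTER_CUBIC)
a=up(w[120:300,160:340],3.2)  # 576
b=np.vstack([up(s[200:290,180:250],3.2)])
c=np.zeros((576,224,3),np.uint8);c[:288]=b;c[288:]=up(t[190:280,290:360],3.2)
o=np.hstack([a,c]);cv2.imwrite('pics/w4.png',np.clip(o[:,:,::-1]*1.4,0,255).astype(np.uint8))
E
```

```text
t: 16.2
ee_pos: [0.4878, -0.1768, 0.2435]
tcp_rot: [0.0, 0.058, 0.998, 0.0]
ft_force: [0.3, 0.3, -0.5]
gripper_width: 0.0188
finger_force: 30.0
[ 0.48766586 -0.17749337  0.24346959] [-0.12345573 -0.21138619 -0.62563706] [248.47711114 179.64230507] [220.38275246 247.01482406] [319.28623942 237.60250636]
```

View pics/w4.png

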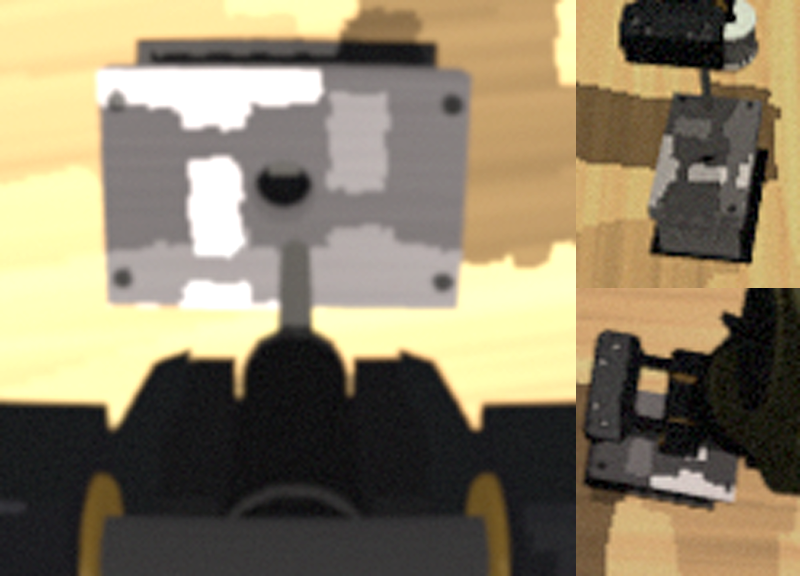

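```bash
python3 - <<'E'
from h import *
p=np.load('w4.npy',allow_pickle=True).item()
g=lambda u,v,z:onz('wrist',u/3.2+160,v/3.2+120,z,p)
S=np.array([g(*c,.08) for c in[(116,102),(452,104),(442,282),(122,278)]]);print(S.mean(0),[np.linalg.norm(S[i]-S[i-1]).round(4) for i in range(4)],'yaw',np.degrees(np.arctan2(*(S[1]-S[0])[[1,0]])))
print('hole',g(284,184,.08),[np.linalg.norm(g(258,184,.08)-g(310,184,.08))])
z=observe()['ee_pos'][2]-.1074
print('tip',z,g(294,245,z),'width',np.linalg.norm(g(281,247,z)-g(308,247,z)))
pr=lambda P:((proj('wrist',P,p)-[160,120])*3.2).round(1)
t=g(294,245,z);e=observe()['ee_pos'];print(e)
for q in(t[:2],e[:2]):
  for dz in(0,.04,.06,.08):print(pr((*q,z+dz)),end=' ')
  print()
E
```

```text
[ 0.48718193 -0.18071497  0.08      ] [np.float64(0.0597), np.float64(0.1083), np.float64(0.0604), np.float64(0.1081)] yaw 83.01367858690115
hole [ 0.48425885 -0.17994963  0.08      ] [np.float64(0.016907018596821376)]
tip 0.1360695893756241 [ 0.4887453  -0.17724981  0.13606959] width 0.007274571200942329
[ 0.48766586 -0.17749337  0.24346959]
[294. 245.] [294.2 294.3] [294.3 326. ] [294.4 364.3] 
[292.6 241.3] [292.6 290. ] [292.5 321.4] [292.5 359.2]
```

Screw centre puts the hole at (.4872,−.1807); the rod axis is about (.490,−.177). I'll shift, come down to just above the plate, and check again.

```bash
python3 -m pendant '[[0.004,-0.006,0.02,0,0,0,1],[0.008,-0.0125,0.06,0,0,0,1],[0.008,-0.0125,0.1,0,0,0,1],[0.008,-0.0125,0.13,0,0,0,1],[0.008,-0.0125,0.14,0,0,0,1],[0.008,-0.0125,0.14,0,0,0,1],[0.008,-0.0125,0.14,0,0,0,1]]'
python3 - <<'E'
from h import *
p=eyes.camera_params('wrist');W=np.mean([eyes.capture('wrist').astype(float) for _ in range(4)],0)
S=np.mean([eyes.capture('side').astype(float) for _ in range(2)],0)
np.save('w5.npy',p);e=observe()['ee_pos'];z=e[2]-.1074;print(e,z,rot().as_matrix()[:,2])
up=lambda a,k:cv2.resize(a,None,fx=k,fy=k,interpolation=cv2.INTER_CUBIC)
a=up(W[150:260,200:295],5.4);b=up(S[205:280,195:245],5.4);c=np.zeros((594,b.shape[1],3));c[:b.shape[0]]=b
o=np.hstack([a,c]);print(o.shape);cv2.imwrite('pics/w5.png',np.clip(o[:,:,::-1]*1.8,0,255).astype(np.uint8))
f=lambda P:((proj('wrist',P,p)-[200,150])*5.4).round(1)
h=(.4872,-.1807)
print('hole ctr',f((*h,.08)),'axis at tip z',f((*h,z)),'near rim',f((h[0]-.004,h[1],z)),'z+.03',f((*h,z+.03)))
E
```

```text
t: 17.23
ee_pos: [0.4849, -0.1819, 0.2017]
tcp_rot: [0.0, 0.059, 0.998, -0.0]
ft_force: [-0.5, -0.2, -1.4]
gripper_width: 0.019
finger_force: 30.0
[ 0.48470836 -0.18187103  0.20155704] 0.09415703561349009 [ 3.63850793e-04 -3.31357774e-05 -9.99999933e-01]
(594, 783, 3)
hole ctr [291.5 233.5] axis at tip z [292.1 257.6] near rim [289.3 233.7] z+.03 [293.6 318.2]
```

View pics/w5.png

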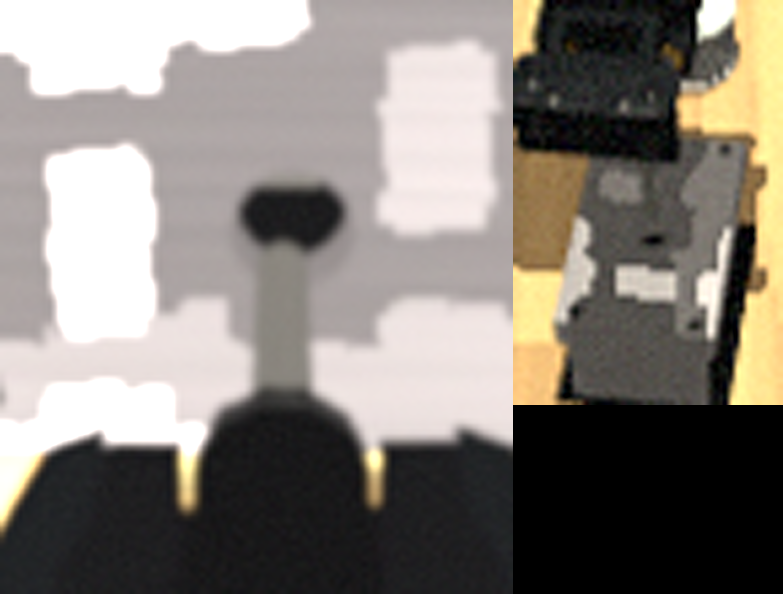

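The hole ellipse is centred near crop (292,230), the rod's near tip edge is at (284,241), and the handle's shoulder near edge is at y≈392. I'll check rod tilt by fitting tip, shoulder and handle-top edges.

```bash
python3 - <<'E'
from h import *
from scipy.optimize import least_squares
for fn,k,off,ee,obs,yc in(('w4.npy',3.2,(160,120),(.48767,-.17749,.24347),[(.004,0,240),(.01,.08,332),(.01,.145,487)],None),('w5.npy',5.4,(200,150),(.48471,-.18187,.20156),[(.004,0,241),(.01,.08,392)],None)):
    p=np.load(fn,allow_pickle=True).item();xt=np.array([-.993,.116,0])
    def v(X,tilt,r,h,dz=0):
        P=np.array([X,ee[1],ee[2]-.1074+dz+h])+xt*r+np.array([-tilt*h,0,0]);return (proj('wrist',P,p)[1]-off[1])*k
    for dz in(-.002,0,.002):
        s=least_squares(lambda q:[v(q[0],q[1]/10,r,h,dz)-o for r,h,o in obs],[ee[0],0],x_scale=[.01,.1]);print(fn,dz,'tipX-TCPx',s.x[0]-ee[0],'tilt deg',np.degrees(s.x[1]/10),s.fun.round(1))
E
```

```text
w4.npy -0.002 tipX-TCPx 0.00603158510460583 tilt deg 2.0131380834663 [  6.3 -10.    4. ]
w4.npy 0 tipX-TCPx 0.005537081129369514 tilt deg 2.289703417593449 [  6.6 -10.5   4.2]
w4.npy 0.002 tipX-TCPx 0.005044142378827388 tilt deg 2.5672326382102413 [  7.  -11.1   4.4]
w5.npy -0.002 tipX-TCPx 0.004176039375370533 tilt deg -0.4055587607821522 [0. 0.]
w5.npy 0 tipX-TCPx 0.003595481651805399 tilt deg -0.25406545819735143 [0. 0.]
w5.npy 0.002 tipX-TCPx 0.0030149239200015776 tilt deg -0.10257396095825719 [-0. -0.]
```

Upright. I'll centre it (−1.2 mm x, +1.2 mm y) and then lower slowly.

```bash
python3 -m pendant '[[0.0045,0.0035,0,0,0,0,1],[0.0045,0.0035,0,0,0,0,1],[0.0045,0.0035,0.02,0,0,0,1],[0.0045,0.0035,0.05,0,0,0,1],[0.0045,0.0035,0.08,0,0,0,1],[0.0045,0.0035,0.11,0,0,0,1],[0.0045,0.0035,0.13,0,0,0,1],[0.0045,0.0035,0.13,0,0,0,1]]'
python3 -m pendant '[[0,0,0.015,0,0,0,1],[0,0,0.03,0,0,0,1],[0,0,0.042,0,0,0,1],[0,0,0.046,0,0,0,1],[0,0,0.046,0,0,0,1],[0,0,0.046,0,0,0,1]]'
python3 - <<'E'
from h import *
p=eyes.camera_params('wrist');W=np.mean([eyes.capture('wrist').astype(float) for _ in range(4)],0)
S=np.mean([eyes.capture('side').astype(float) for _ in range(2)],0)
np.save('w6.npy',p);e=observe()['ee_pos'];print(e,e[2]-.1074,observe()['ft_force'],rot().as_matrix()[:,2])
up=lambda a,k:cv2.resize(a,None,fx=k,fy=k,interpolation=cv2.INTER_CUBIC)
a=up(W[150:260,200:295],5.4);b=up(S[205:280,195:245],5.4);c=np.zeros((594,b.shape[1],3));c[:b.shape[0]]=b
o=np.hstack([a,c]);cv2.imwrite('pics/w6.png',np.clip(o[:,:,::-1]*2.2,0,255).astype(np.uint8))
f=lambda P:((proj('wrist',P,p)-[200,150])*5.4).round(1)
h=np.array([.4872,-.1807,.08]);X=np.array([-.993,.116,0]);Y=np.array([.116,.993,0])
for r in(.01,.004):print(r,[f(h+d*r) for d in(X,-X,Y,-Y)],f(h))
E
```

```text
t: 18.52
ee_pos: [0.4831, -0.1805, 0.1618]
tcp_rot: [-0.001, 0.059, 0.998, 0.0]
ft_force: [-0.2, -0.1, -1.0]
gripper_width: 0.0189
finger_force: 30.0
t: 19.27
ee_pos: [0.4835, -0.1806, 0.1487]
tcp_rot: [0.0, 0.059, 0.998, 0.0]
ft_force: [0.8, 0.4, -0.6]
gripper_width: 0.0188
finger_force: 30.0
[ 0.48341745 -0.18064808  0.14865188] 0.04125188100929425 [-0.29355764 -0.31164104 -1.14314247] [ 8.95731311e-05  4.46501427e-05 -9.99999995e-01]
0.01 [array([286.6, 280.4]), array([286.5, 417.3]), array([359.4, 349.8]), array([213.6, 349.9])] [286.5 349.9]
0.004 [array([286.5, 322.3]), array([286.5, 377.1]), array([315.7, 349.9]), array([257.4, 349.9])] [286.5 349.9]
```

View pics/w6.png

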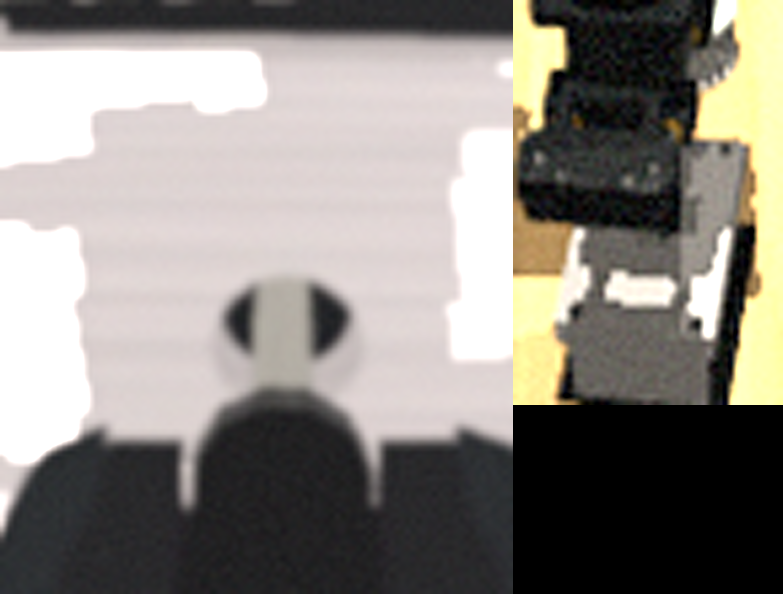

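The rod is inside the hole and laterally centred: rod at x≈284, hole 214–359. As a last check along x, I'll use the shoulder edge (y≈390).

```bash
python3 - <<'E'
from h import *
p=np.load('w6.npy',allow_pickle=True).item()
for z in(.120,.1213,.1225):
  for x in(.4852,.4872,.4892):print(z,x,((proj('wrist',np.array([x-.00993,-.1795,z]),p)-[200,150])*5.4).round(1))
s=observe();print(s['dq'].round(4))
E
```

```text
0.12 0.4852 [286.2 371.2]
0.12 0.4872 [288.3 387.9]
0.12 0.4892 [290.3 404.4]
0.1213 0.4852 [286.3 375.4]
0.1213 0.4872 [288.3 392.1]
0.1213 0.4892 [290.4 408.7]
0.1225 0.4852 [286.3 379.3]
0.1225 0.4872 [288.4 396.1]
0.1225 0.4892 [290.5 412.8]
[ 0.0018  0.0015 -0.0029 -0.0004  0.0008 -0.0003  0.0005]
```

The shoulder edge is predicted at y≈392 for a centred probe and seen at about 390, so it is centred. I'll let it settle and hand in.

```bash
python3 -m pendant '[[0,0,0,0,0,0,1],[0,0,0,0,0,0,1],[0,0,0,0,0,0,1],[0,0,0,0,0,0,1]]'; python3 -c "
from station import ctrl;print(ctrl.job_done())"
```

```text
t: 20.08
ee_pos: [0.4834, -0.1806, 0.1486]
tcp_rot: [0.0, 0.059, 0.998, 0.0]
ft_force: [1.0, 0.3, -0.5]
gripper_width: 0.0197
finger_force: 30.0
the job is handed in; nothing more can be done
None
```

The job is handed in at about 20 s: the spool stands on the bare bench, and the gripper holds the probe still and upright, centred in the guide hole to within about 1 mm by camera, tip about 41 mm above the bench (mid-gap), with no contact force seen; no verdict was returned.

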